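# Put the stacked metal samples back on their storage pads

## Robot

A 6-joint arm with a two-finger parallel gripper is mounted at the origin on the work surface. World frame = base frame: x ahead of the robot, y to its left, z up, the work surface at z = 0. Lengths are in m, angles in rad, forces in N, time in s.
With the tool pointing down it reaches from about 0.325 to 0.775 m from the base axis. Payload 5.5 kg.
Tool frame: the origin (TCP) lies between the finger pads; the fingertips stand 17 mm ahead of it and the grasp point (between the pads) lies 2 mm behind it; z points along the fingers, y is the line along which they close (so a half turn about z gives the same grasp; the last joint's range is limited). The gripper opens to 85 mm and grips with 20 to 120 N. Pads are 22 mm wide; open, the fingers measure 114 mm over their backs; the gripper's body (76 mm by 85 mm) begins 54 mm behind the grasp point. The pads swing forward as they close: fully open they stand 13 mm farther back than shut.
Start: joints at [-1.23, 0.091, 1.231, -0, 1.82, -0.057], TCP at [0.232, -0.553, 0.248] pointing down, gripper open.
Joint ranges: [-2.87, 2.87], [-0.86, 2.18], [0.17, 2.46], [-1.51, 4.65], [0.06, 2.69], [-2.65, 2.65]. Speed limits (rad/s): [2.57, 2.57, 3.01, 3.14, 3.14, 3.14].

## Interface

Orientations are given as a unit quaternion [w, x, y, z].
In Python, from plant import read_state, camera, sign_off, find_in, trace gives the robot as it stands.
- The arm moves only by the tool jog_arm, never from a script. Its argument "motion" is a list that holds one entry, the list of rows, each a list of 5 numbers: the shift along the tool's x, y, z in m, then the turn about the tool's z in rad, then the closure, from -1 (fully open) to 1 (shut), so that 0 is half open. A call has 1 to 5 rows; each row is the pose to reach, as a shift and turn from the pose commanded when the call began, along the tool's axes at that moment; what a row does not reach only later rows make up. A row lasts 1/8 s, in which the tool goes at most 62.5 mm and 10.7 degrees, less where a joint would pass 70% of its speed; a pose out of reach is approached as far as the arm can. A call with a gripper value outside its range is refused whole. The fingers move at their own pace and stop on an object; the grip force is fixed at half the most. Time passes only in rows, so rows that repeat a pose let the fingers close. It gives the time, the measured TCP pose, the force, the opening and the grip force at its end, in the units of the state.
- read_state(): the state, without advancing time (a new reading comes with each control period).
- camera(name): name is "side" or "top"; returns a dict with "img" (400x640x3 uint8, red, green, blue), "z_map" (400x640 float32, m along the optical axis (not along the pixel's ray), 0 where there is no reading), "intrinsics" (3x3 intrinsics, pixels), "D" ([k1, k2, p1, p2, k3] as OpenCV has them; the pictures are not rectified), "rvec" (rotation vector, rad) and "tvec" (3), from world to camera coordinates, as OpenCV has them. Camera axes: x right, y down, z forward; pixel columns grow to the right and rows downward; lengths in m; the calibration is good to about 2 mm. A picture is of the moment at which its call begins.
- sign_off(): hands the job in; it is judged then, once.
Trained networks look in a picture, given as the dict that the camera call returned (one of the last four; its "shot" number tells which), for a name from the list of things; names that differ only in an ending like _2 or _b are one class to them, and where a whole thing is asked for, a point or a joint stands for the part that bears it (a point fixed in the world has none). Each returns a list of dicts, best first, with "confidence" (0 to 1); they miss things now and then, are a little off and sometimes report something else, mostly with a low value. They report only what shows in the picture. A call takes as long as a camera call. They do not tell look-alikes from the thing itself.
- find_in(picture, thing): "location" ([x, y, z] in m, in world coordinates, good to about 4 mm: the middle of the surface that is visible of it).
- trace(picture, thing): "pixels" (400x640 bool, what is visible of it).
The state is a dict: "time": time; "joint_pos": joint angles; "qd": joint speeds; "joint_efforts": joint torques, N m; "tcp_pos": TCP position; "ee_rot": TCP orientation; "wrist_force": force on the tool from outside, world axes, zero at the start; "wrist_torque": the same for the moment, N m; "width": finger opening in m; "grip_force": force on a finger pad.
Only numpy, scipy, OpenCV 4.12 (cv2) and the standard library are available. Lean on these libraries where they do the work, as an engineer would, in place of code of your own. Each camera call takes 0.05 s, during which the arm holds its last target. There are 200 camera calls.

## Task

The examined samples have been left in a stack beside the microscope. Take the stack apart and put each sample away on the black pad that shows its own silhouette: it should stand the same way up as now, centred over its silhouette and, for the bar and the H-section, lined up with it. Leave the angle bracket and the loose knob where they are.

Things in the scene. Friction and masses are not known exactly. Their poses are not given: they have to be found in the camera images.
- small_center (a point): Small black resin puck, upright cylinder 30 mm diameter, 26 mm high, 50 g, with a small bright steel square in its top face. It starts on top of the large puck, roughly centred. Point: its centre (13 mm above its underside); z is its axis, up.
- disc_center (a point): Large red-brown resin puck with a bright steel strip in its top face, upright cylinder 50 mm diameter, 28 mm high, 150 g. It starts on one end of the aluminium bar, about 34 mm from the bar's centre along the bar's +x, and carries the small puck. Point: its centre (14 mm above its underside); z is its axis, up.
- hsec_center (a point): Slice of dark steel H-section standing on its sawn face, H-shaped from above: 36 x 36 mm, 30 mm high, 170 g. Its two flanges are 36 mm long along its x, 8 mm thick, their flat outer faces at y = +-18 mm; the 8 mm web joins them along y at x = 0. It starts on the other end of the bar, about 36 mm from the bar's centre along the bar's -x, its x within 0.12 rad of the bar's x. Point: its centre (15 mm above its underside); z up.
- bar_center (a point): Flat aluminium bar, 130 mm (x) x 56 mm (y) x 24 mm high, 0.46 kg, lying on the table under the other three samples. Point: its centre (12 mm above its underside); x along its length, y across it, z up.
- pad_small: Black rubber pad 84 x 84 mm, 4 mm thick, fixed flat on the table, with a pale flush silhouette of a 30 mm circle at its centre. Origin: centre of its underside (its top is 4 mm higher). The place of the small puck.
- pad_disc: Black rubber pad 84 x 84 mm, 4 mm thick, fixed flat on the table, with a pale flush silhouette of a 50 mm circle at its centre. Origin: centre of its underside (its top is 4 mm higher). The place of the large puck.
- pad_h: Black rubber pad 84 x 84 mm, 4 mm thick, fixed flat on the table, with a pale flush silhouette of the 36 mm H at its centre. Origin: centre of its underside (its top is 4 mm higher). The flanges of the silhouette run along its x. The place of the H-section.
- pad_bar: Black rubber pad 150 mm (x) x 76 mm (y), 4 mm thick, fixed flat on the table, with a pale flush silhouette of a 130 x 56 mm rectangle at its centre. Origin: centre of its underside (its top is 4 mm higher). x along its length. The place of the bar.
- bracket_center (a point): Bystander: L-shaped aluminium angle bracket lying on the table, 60 x 48 mm, 20 mm high, to one side. Point: near its middle, 10 mm up. Leave it where it is.
- knob_center (a point): Bystander: loose black instrument knob with a white line across its top, 42 mm diameter, 22 mm high, on the table to one side. Point: its centre, 11 mm up. Leave it where it is.
Mind the look-alikes: they are no part of the job. Leave any green look-alike of the part that bears bar_center alone. Leave any turquoise look-alike of the pad_h alone.

How it is judged:
At the end, for the whole second after the job is handed in: Each of the four samples stands upright (within 0.1 rad), the same way up as at the start, at rest directly on its own pad (height within 4 mm), its centre within 12 mm of the pad's centre; the bar's and the H-section's x axes are within 0.26 rad (15 degrees) of their pads' x, either way round (horizontal distance between bar_center and pad_bar below 0.012 m and z of bar_center in the frame of pad_bar between 0.012 and 0.02 m and angle between each of bar_center, disc_center, hsec_center, small_center's own z axis and vertical below 0.1 rad and linear speed of each of bar, disc, hsec, small below 0.02 m/s and angle between the x axis of bar_center and the x axis of pad_bar, either way round below 0.26 rad and horizontal distance between disc_center and pad_disc below 0.012 m and z of disc_center in the frame of pad_disc between 0.014 and 0.022 m and horizontal distance between hsec_center and pad_h below 0.012 m and z of hsec_center in the frame of pad_h between 0.015 and 0.023 m and angle between the x axis of hsec_center and the x axis of pad_h, either way round below 0.26 rad and horizontal distance between small_center and pad_small below 0.012 m and z of small_center in the frame of pad_small between 0.013 and 0.021 m); the robot touches nothing.
It fails at once if the angle bracket is moved by more than 20 mm (distance of bracket_center from where it was at the start of the episode above 0.02 m).
It fails at once if the loose knob is moved by more than 20 mm (distance of knob_center from where it was at the start of the episode above 0.02 m).
It also fails if it takes over 112 s, if anything falls off the work surface, if the arm or the gripper's body presses on something with over 40 N, if the wrist force passes 120 N, or if a joint passes its speed limit or range.

## Working session

There is one attempt and no reset: what is moved stays moved. The work goes in short steps, Python scripts to look and compute and a tool call to move; the robot and the scene stay as the last step left them, time stands still between calls to the robot, and variables do not carry over. Pictures are saved under pics/ and viewed, at most 14 in all, crops included, and the job is handed in when it is done.

Besides the shell and the picture viewer there is one more tool, called after ">>>" as name([rows], argument=value, ...), one row to a line, values as JSON. jog_arm: Moves the arm, as the interface text tells. Its arguments: {"type":"object","properties":{"motion":{"type":"array"}},"required":["motion"]}

```bash
mkdir -p pics; ls
python3 - <<'E'
from plant import *
import cv2,numpy as np
s=read_state();print({k:np.round(v,3).tolist() for k,v in s.items()})
for n in("top","side"):
    p=camera(n);cv2.imwrite(f"pics/{n}0.png",p["img"][:,:,::-1])
    print(n,np.round(p["tvec"],3).tolist(),np.round(p["rvec"],3).tolist(),np.round(p["intrinsics"],1).tolist())
    for t in"small_center disc_center hsec_center bar_center pad_small pad_disc pad_h pad_bar bracket_center knob_center".split():
        print(t,[(round(float(d["confidence"]),2),np.round(d["location"],3).tolist()) for d in find_in(p,t)][:3])
E
```

```text
pics
{'time': 0.0, 'joint_pos': [-1.23, 0.092, 1.232, 0.0, 1.82, -0.057], 'qd': [-0.001, -0.0, -0.001, 0.0, -0.0, 0.0], 'joint_efforts': [0.0, -45.874, -41.802, 0.0, 0.012, 0.0], 'tcp_pos': [0.232, -0.553, 0.247], 'ee_rot': [-0.001, 0.98, 0.198, -0.0], 'wrist_force': [0.969, -0.111, 0.828], 'wrist_torque': [0.023, 0.026, -0.008], 'grip_force': 0.0, 'width': 0.085}
top [-0.02, 0.619, 0.794] [2.185, -2.142, 0.159] [[365.4, 0.0, 321.3], [0.0, 365.4, 195.9], [0.0, 0.0, 1.0]]
small_center [(0.64, [0.469, -0.009, 0.081])]
disc_center [(0.71, [0.463, -0.013, 0.054])]
hsec_center [(0.52, [0.664, -0.13, 0.004]), (0.45, [0.525, 0.025, 0.059])]
bar_center [(0.86, [0.503, 0.014, 0.026]), (0.7, [0.395, -0.154, 0.023])]
pad_small [(0.83, [0.649, 0.137, 0.008]), (0.29, [0.444, -0.303, 0.006])]
pad_disc [(0.64, [0.457, 0.31, 0.005])]
pad_h [(0.97, [0.796, -0.062, 0.002]), (0.6, [0.662, -0.13, 0.007])]
pad_bar [(0.63, [0.444, -0.304, 0.004])]
bracket_center [(0.58, [0.625, -0.302, 0.021]), (0.25, [0.455, 0.311, 0.004])]
knob_center [(0.62, [0.607, 0.326, 0.021]), (0.6, [0.451, 0.313, 0.006])]
side [0.533, 0.206, 0.705] [0.573, -2.652, 1.247] [[382.2, 0.0, 320.4], [0.0, 382.2, 195.2], [0.0, 0.0, 1.0]]
small_center [(0.8, [0.466, -0.008, 0.073])]
disc_center [(0.78, [0.457, 0.006, 0.046]), (0.73, [0.441, -0.294, 0.003])]
hsec_center [(0.74, [0.519, 0.034, 0.046])]
bar_center [(0.6, [0.489, 0.017, 0.024]), (0.57, [0.384, -0.132, 0.026])]
pad_small [(0.9, [0.653, 0.133, 0.001])]
pad_disc [(0.85, [0.449, 0.317, 0.004])]
pad_h [(0.89, [0.791, -0.051, 0.002]), (0.75, [0.665, -0.125, 0.003])]
pad_bar [(0.95, [0.447, -0.297, -0.001])]
bracket_center [(0.61, [0.615, -0.294, 0.016])]
knob_center [(0.85, [0.602, 0.338, 0.02])]
```

View pics/top0.png

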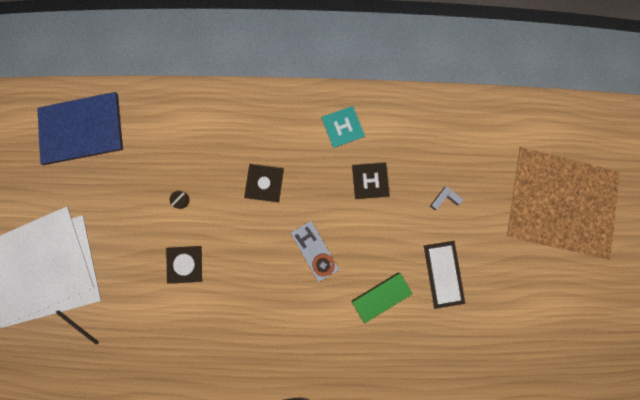

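View pics/side0.png

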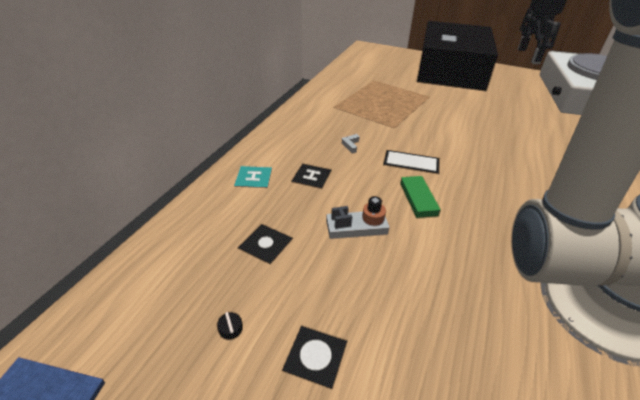

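The top view shows the stack at (315,250), pad_h at (371,181), pad_small at (264,183), pad_disc at (184,265) and pad_bar at (445,274). The look-alikes are the green bar at (382,298) and the turquoise H pad at (343,127). Next I measure on rectified, height-specific tiles.

```bash
cat > h.py <<'E'
from plant import *
import cv2,numpy as np
S=3 # px per mm... tile px = S*mm
def tile(p,cx,cy,z,half=85):
    """ortho view: right=-y, up=+x, S px/mm"""
    n=2*half*S; v,u=np.mgrid[:n,:n]
    X=cx-(v-n/2)/S/1000; Y=cy-(u-n/2)/S/1000
    P=np.stack([X,Y,np.full_like(X,z)],-1).reshape(-1,3).astype(float)
    q=cv2.projectPoints(P,np.array(p["rvec"],float),np.array(p["tvec"],float),np.array(p["intrinsics"]),np.array(p["D"],float))[0].reshape(n,n,2).astype(np.float32)
    return cv2.remap(p["img"],q[...,0],q[...,1],cv2.INTER_CUBIC)
def rect(m,cx,cy,hull=True):
    n=len(m)
    k,l,st,_=cv2.connectedComponentsWithStats(m.astype(np.uint8))
    if k<2: return None
    i=1+np.argmax(st[1:,4]); pts=np.argwhere(l==i)
    W=np.stack([cx-(pts[:,0]-n/2)/S/1000,cy-(pts[:,1]-n/2)/S/1000],1).astype(np.float32)
    (c,s,a)=cv2.minAreaRect(W*1000)
    a=a if s[0]>=s[1] else a+90
    return dict(rect=np.round(c,1).tolist(),size=np.round(s,1).tolist(),long_deg=round((a+90)%180-90,1),cen=np.round(W.mean(0)*1000,1).tolist())
E
python3 - <<'E'
from h import *
p=camera("top");T=[]
for n,x,y in(("small",.650,.135),("disc",.453,.313),("h",.664,-.128),("bar",.445,-.301)):
    t=tile(p,x,y,.004);g=t.max(2);T.append(t)
    print(n,"dark",rect(g<75,x,y),"white",rect(t.min(2)>130,x,y))
for z in(.024,.052,.054,.078):
    x,y=.495,.012;t=tile(p,x,y,z);hsv=cv2.cvtColor(t,cv2.COLOR_RGB2HSV);T.append(t)
    red=(hsv[...,1]>130)&((hsv[...,0]<9)|(hsv[...,0]>174))
    print(z,"gray(bar)",rect((hsv[...,1]<70)&(hsv[...,2]>95),x,y),"red",rect(red,x,y),"dark",rect(hsv[...,2]<75,x,y))
im=np.vstack([np.hstack(T[:4]),np.hstack(T[4:])]);im=cv2.resize(im,(800,400),interpolation=cv2.INTER_AREA)
cv2.imwrite("pics/t1.png",im[:,:,::-1])
E
```

```text
small dark {'rect': [653.0, 129.5], 'size': [82.5, 81.4], 'long_deg': 83.9, 'cen': [653.0, 129.5]} white {'rect': [653.3, 130.0], 'size': [28.7, 30.0], 'long_deg': 0.0, 'cen': [653.2999877929688, 129.89999389648438]}
disc dark {'rect': [455.9, 309.6], 'size': [81.5, 82.6], 'long_deg': -85.3, 'cen': [456.1000061035156, 309.29998779296875]} white {'rect': [456.0, 311.0], 'size': [49.5, 49.2], 'long_deg': 63.4, 'cen': [456.1000061035156, 310.8999938964844]}
h dark {'rect': [664.1, -125.8], 'size': [81.4, 81.7], 'long_deg': -84.5, 'cen': [663.9000244140625, -125.5999984741211]} white {'rect': [664.5, -126.5], 'size': [36.3, 36.6], 'long_deg': -85.2, 'cen': [664.4000244140625, -126.5]}
bar dark {'rect': [444.1, -301.7], 'size': [147.4, 74.1], 'long_deg': 9.5, 'cen': [445.20001220703125, -298.8999938964844]} white {'rect': [443.6, -302.6], 'size': [130.5, 56.9], 'long_deg': 9.4, 'cen': [443.6000061035156, -302.6000061035156]}
0.024 gray(bar) {'rect': [494.7, 5.0], 'size': [130.5, 56.5], 'long_deg': 30.9, 'cen': [506.8999938964844, 14.0]} red {'rect': [485.6, -7.2], 'size': [2.4, 11.5], 'lo
[... 511 characters left out ...]
, -13.199999809265137]}
0.054 gray(bar) {'rect': [495.3, 5.0], 'size': [125.8, 54.6], 'long_deg': 30.9, 'cen': [507.20001220703125, 13.699999809265137]} red {'rect': [486.6, -7.0], 'size': [2.5, 11.2], 'long_deg': -71.6, 'cen': [486.5, -6.699999809265137]} dark {'rect': [465.4, -13.1], 'size': [28.3, 27.1], 'long_deg': 45.0, 'cen': [465.5, -13.100000381469727]}
0.078 gray(bar) {'rect': [495.8, 5.1], 'size': [122.1, 52.9], 'long_deg': 30.9, 'cen': [507.29998779296875, 13.5]} red {'rect': [487.4, -6.6], 'size': [2.3, 10.7], 'long_deg': -67.8, 'cen': [487.29998779296875, -6.199999809265137]} dark {'rect': [466.8, -12.5], 'size': [27.3, 26.4], 'long_deg': 45.0, 'cen': [466.8999938964844, -12.5]}
```

View pics/t1.png

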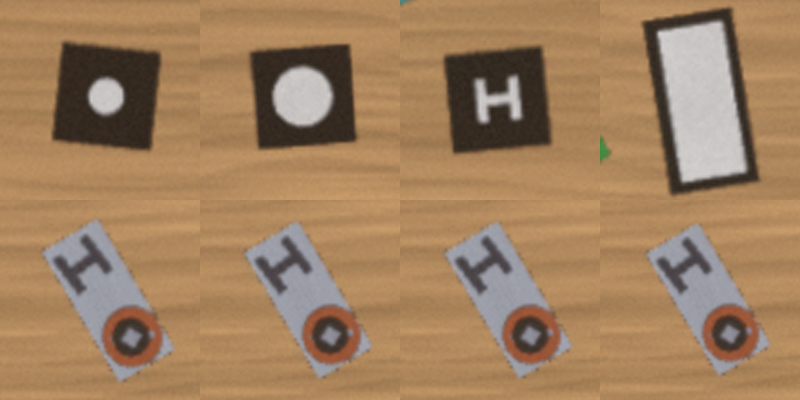

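The tiles show the pads, with the flanges of the H silhouette close to vertical (world x, about 5°). In the lower row the bar lies at about 31°, with the H-section towards +x and the pucks towards -x. I measure the H-section and work out the first move.

```bash
cat > go.py <<'E'
import sys
from h import *
from scipy.spatial.transform import Rotation as R
def go(x,y,z,deg):
    s=read_state();q=s["ee_rot"];r=R.from_quat([q[1],q[2],q[3],q[0]])
    M=r.as_matrix();psi=np.arctan2(M[1,0],M[0,0])
    d=M.T@(np.array([x,y,z])-s["tcp_pos"]);t=(-(np.radians(deg)-psi)+np.pi/2)%np.pi-np.pi/2
    print("t",round(s["time"],2),"tcp",np.round(s["tcp_pos"],4),"psi",round(np.degrees(psi),1),"shift",np.round(d,4),"turn",round(t,3),"rows",np.linalg.norm(d)/.0625,"w",round(s["width"],4))
if __name__=="__main__": go(*map(float,sys.argv[1:]))
E
python3 go.py .467 -.0125 .2 30.9
python3 - <<'E'
from h import *
p=camera("top")
x,y=.5256,.0235;t=tile(p,x,y,.054,28);m=t.max(2)<115
print("H",m.mean(),rect(m,x,y))
cv2.imwrite("pics/h.png",np.hstack([t[:,:,::-1],np.repeat(m[...,None]*255,3,2).astype(np.uint8)]))
x,y=.467,-.0125
t=tile(p,x,y,.052,45);hsv=cv2.cvtColor(t,cv2.COLOR_RGB2HSV);m=(hsv[...,1]>110)&((hsv[...,0]<12)|(hsv[...,0]>170));m|=hsv[...,2]<75
m=cv2.morphologyEx(m.astype(np.uint8),cv2.MORPH_OPEN,np.ones((9,9)))
print("disc",rect(m,x,y))
E
```

```text
t 1.15 tcp [ 0.2324 -0.5532  0.2483] psi 22.8 shift [ 0.4257 -0.4076  0.0483] turn -0.141 rows 9.461193842769532 w 0.0856
H 0.22243480725623582 {'rect': [524.8, 26.1], 'size': [35.5, 35.8], 'long_deg': -52.9, 'cen': [524.5, 26.100000381469727]}
disc {'rect': [465.5, -14.8], 'size': [46.7, 47.0], 'long_deg': 0.0, 'cen': [465.6000061035156, -14.800000190734863]}
```

View pics/h.png

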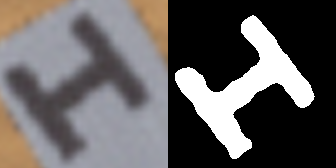

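The crop shows the H-section with its flanges running up-left to down-right, at about 37° in world. Its centre is (0.525, 0.026). Now I move over the small puck.

>>> jog_arm([
  [[0.426, -0.408, 0.04, -0.141, -1], [0.426, -0.408, 0.04, -0.141, -1], [0.426, -0.408, 0.04, -0.141, -1], [0.426, -0.408, 0.04, -0.141, -1], [0.426, -0.408, 0.04, -0.141, -1]],
])

```text
time: 1.82
tcp_pos: [0.3569, -0.2653, 0.2272]
ee_rot: [0.0, 0.964, 0.266, 0.0]
wrist_force: [1.6, -0.3, -0.4]
width: 0.0853
grip_force: 0.0
```

```bash
python3 go.py .467 -.0125 .15 30.9
```

```text
t 1.82 tcp [ 0.3569 -0.2653  0.2272] psi 30.8 shift [ 0.2241 -0.1606  0.0772] turn -0.001 rows 4.581116753474348 w 0.0853
```

>>> jog_arm([
  [[0.224, -0.16, 0.077, 0, -0.5], [0.224, -0.16, 0.077, 0, -0.5], [0.224, -0.16, 0.077, 0, -0.5], [0.224, -0.16, 0.077, 0, -0.5], [0.224, -0.16, 0.077, 0, -0.5]],
])

```text
time: 2.45
tcp_pos: [0.4669, -0.0122, 0.1493]
ee_rot: [-0.0, 0.964, 0.267, -0.0]
wrist_force: [-0.5, 0.5, -0.3]
width: 0.0641
grip_force: 0.0
```

```bash
python3 go.py .467 -.0125 .073 30.9
```

```text
t 2.45 tcp [ 0.4669 -0.0122  0.1493] psi 31.0 shift [-0.      0.0004  0.0763] turn 0.002 rows 1.2203142432140095 w 0.0641
```

>>> jog_arm([
  [[0, 0, 0.055, 0, -0.5], [0, 0, 0.076, 0, -0.5], [0, 0, 0.076, 0, 1], [0, 0, 0.076, 0, 1], [0, 0, 0.076, 0, 1]],
])

```text
time: 3.08
tcp_pos: [0.4676, -0.0151, 0.076]
ee_rot: [0.001, 0.964, 0.266, 0.001]
wrist_force: [-0.3, -0.8, 0.1]
width: 0.0281
grip_force: 59.1
```

Run:
```python
from h import *
p=camera("side");im=p["img"][140:270,280:460];cv2.imwrite("pics/s1.png",cv2.resize(im,None,fx=4,fy=4)[:,:,::-1]);s=read_state();print(s["width"],s["grip_force"])
```

```text
0.027999427798678717 59.27247226238251
```

View pics/s1.png

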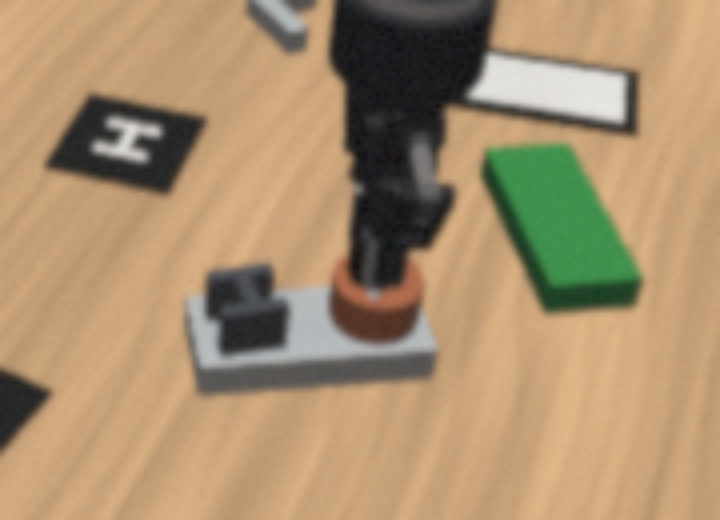

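The crop shows the fingers closed around the small puck above the disc, with the H-section and bar undisturbed. I lift.

>>> jog_arm([
  [[0, 0, -0.05, 0, 1], [0, 0, -0.08, 0, 1], [0, 0, -0.08, 0, 1]],
])

```text
time: 3.5
tcp_pos: [0.4683, -0.0151, 0.158]
ee_rot: [0.001, 0.964, 0.266, 0.003]
wrist_force: [0.1, -0.1, 0.1]
width: 0.0278
grip_force: 59.3
```

```bash
python3 go.py .6533 .130 .12 30.9
```

```text
t 3.5 tcp [ 0.4683 -0.0151  0.158 ] psi 30.9 shift [ 0.233  -0.0299  0.0392] turn -0.001 rows 3.8107182886106172 w 0.0278
```

>>> jog_arm([
  [[0.233, -0.03, 0.04, 0, 1], [0.233, -0.03, 0.04, 0, 1], [0.233, -0.03, 0.04, 0, 1], [0.233, -0.03, 0.04, 0, 1], [0.233, -0.03, 0.04, 0, 1]],
])

```text
time: 4.12
tcp_pos: [0.6512, 0.1324, 0.1079]
ee_rot: [-0.001, 0.964, 0.267, -0.004]
wrist_force: [-0.4, 0.1, -0.8]
width: 0.0279
grip_force: 59.3
```

Run:
```python
from h import *
from go import go
go(.6533,.130,.029,30.9)
p=camera("side");im=p["img"][160:290,180:360];cv2.imwrite("pics/s2.png",cv2.resize(im,None,fx=4,fy=4)[:,:,::-1])
```

```text
t 4.12 tcp [0.6512 0.1324 0.1079] psi 31.0 shift [0.0011 0.0035 0.0789] turn 0.002 rows 1.264114984455093 w 0.0279
```

View pics/s2.png

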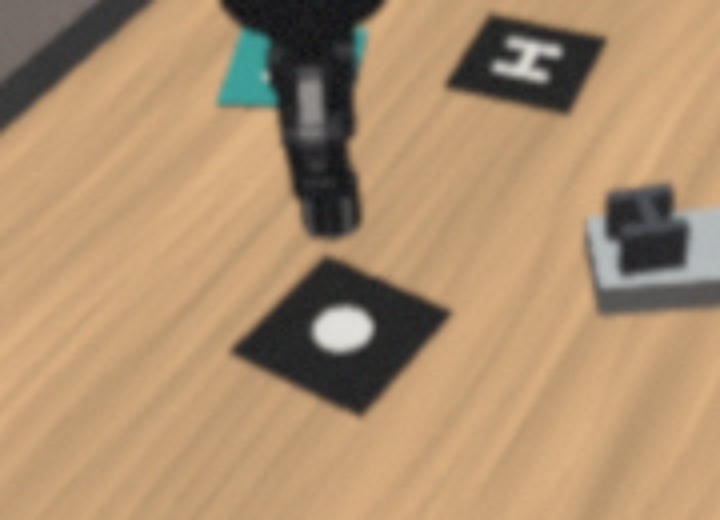

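The crop shows the puck held level below the fingers, above the small pad. I descend most of the way and settle.

>>> jog_arm([
  [[0.001, 0.002, 0.04, 0, 1], [0.001, 0.002, 0.062, 0, 1], [0.001, 0.002, 0.062, 0, 1], [0.001, 0.002, 0.062, 0, 1]],
])

```text
time: 4.68
tcp_pos: [0.6535, 0.129, 0.0538]
ee_rot: [0.0, 0.964, 0.266, 0.001]
wrist_force: [-0.2, -0.4, 0.7]
width: 0.028
grip_force: 59.3
```

```bash
python3 go.py .6533 .130 .029 30.9
```

```text
t 4.67 tcp [0.6535 0.129  0.0538] psi 30.8 shift [ 0.0003 -0.001   0.0248] turn -0.001 rows 0.3978799163102923 w 0.028
```

>>> jog_arm([
  [[0, 0, 0.015, 0, 1], [0, 0, 0.024, 0, 1], [0, 0, 0.024, 0, 1], [0, 0, 0.024, 0, 1]],
])

```text
time: 5.18
tcp_pos: [0.653, 0.1292, 0.0277]
ee_rot: [0.0, 0.964, 0.266, -0.0]
wrist_force: [0.4, 0.3, -0.6]
width: 0.0278
grip_force: 62.1
```

>>> jog_arm([
  [[0, 0, 0.001, 0, 1], [0, 0, 0.001, 0, -0.5], [0, 0, 0.001, 0, -0.5], [0, 0, -0.06, 0, -0.5], [0, 0, -0.1, 0, -0.5]],
])

```text
time: 5.8
tcp_pos: [0.6536, 0.1293, 0.1306]
ee_rot: [0.0, 0.964, 0.266, 0.001]
wrist_force: [0.8, 0.6, 0.2]
width: 0.064
grip_force: 0.0
```

```bash
python3 go.py .4655 -.0148 .12 30.9
```

```text
t 5.8 tcp [0.6536 0.1293 0.1306] psi 30.9 shift [-0.2353  0.0272  0.0102] turn -0.001 rows 3.7940739321764188 w 0.064
```

>>> jog_arm([
  [[-0.235, 0.027, 0.01, 0, -0.9], [-0.235, 0.027, 0.01, 0, -0.9], [-0.235, 0.027, 0.01, 0, -0.9], [-0.235, 0.027, 0.01, 0, -0.9], [-0.235, 0.027, 0.01, 0, -0.9]],
])

```text
time: 6.42
tcp_pos: [0.4633, -0.016, 0.1178]
ee_rot: [0.0, 0.964, 0.265, -0.0]
wrist_force: [0.3, 1.3, 0.5]
width: 0.0811
grip_force: 0.0
```

Run:
```python
from h import *
from go import go
go(.4655,-.0148,.045,30.9)
p=camera("top")
for t,c in(("small",(.6533,.130)),):
    x,y=c;T=tile(p,x,y,.03,30);print("small",rect(T.max(2)<75,x,y))
for d in find_in(p,"small_center")[:2]:print(d["confidence"],d["location"])
print([ (d["confidence"],d["location"]) for d in find_in(p,"disc_center")[:2]])
cv2.imwrite("pics/t2.png",cv2.resize(p["img"][150:310,160:420],None,fx=3,fy=3)[:,:,::-1])
```

```text
t 6.42 tcp [ 0.4633 -0.016   0.1178] psi 30.7 shift [0.0026 0.0001 0.0728] turn -0.003 rows 1.166150037744196 w 0.0811
small {'rect': [653.5, 130.2], 'size': [59.7, 59.7], 'long_deg': 0.0, 'cen': [653.9000244140625, 130.1999969482422]}
0.74 [0.6217, -0.3012, 0.0225]
0.65 [0.5234, 0.0231, 0.0585]
[]
```

View pics/t2.png

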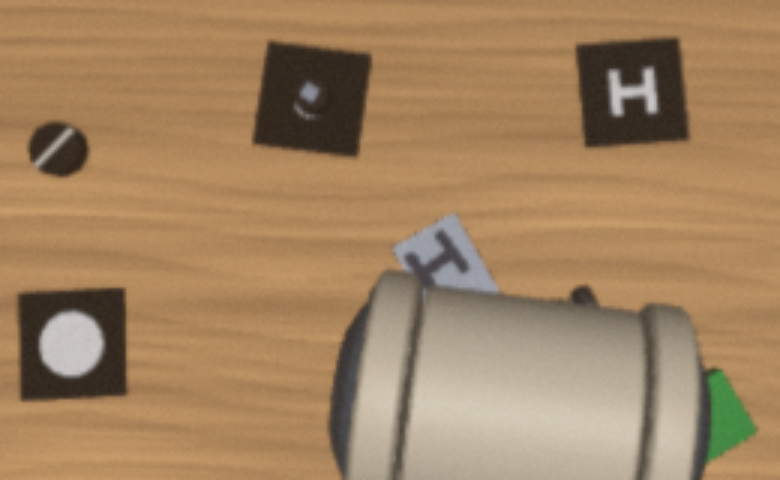

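The small puck stands on its pad (crop 310,92), with a sliver of silhouette below it that parallax would explain. I'll check it later and take the disc now.

>>> jog_arm([
  [[0.001, 0, 0.05, 0, -0.9], [0.001, 0, 0.073, 0, -0.9], [0.001, 0, 0.073, 0, -0.9], [0.001, 0, 0.073, 0, 1], [0.001, 0, 0.073, 0, 1]],
])

```text
time: 7.2
tcp_pos: [0.4677, -0.0139, 0.0474]
ee_rot: [0.001, 0.964, 0.266, 0.002]
wrist_force: [3.6, -1.8, 1.8]
width: 0.048
grip_force: 61.8
```

>>> jog_arm([
  [[0, 0, 0, 0, 1], [0, 0, 0, 0, 1], [0, 0, 0, 0, 1]],
])

```text
time: 7.58
tcp_pos: [0.4677, -0.014, 0.0474]
ee_rot: [0.001, 0.964, 0.266, 0.002]
wrist_force: [0.6, -0.0, 7.0]
width: 0.048
grip_force: 62.8
```

>>> jog_arm([
  [[0, 0, -0.03, 0, 1], [0, 0, -0.08, 0, 1], [0, 0, -0.08, 0, 1]],
])

```text
time: 7.95
tcp_pos: [0.4684, -0.0142, 0.1301]
ee_rot: [0.002, 0.964, 0.266, 0.004]
wrist_force: [-0.5, 0.1, -1.2]
width: 0.0479
grip_force: 62.2
```

Run:
```python
from h import *
from go import go
go(.456,.3105,.10,30.9)
p=camera("side");im=p["img"][140:270,280:460];cv2.imwrite("pics/s3.png",cv2.resize(im,None,fx=3,fy=3)[:,:,::-1])
```

```text
t 7.95 tcp [ 0.4684 -0.0142  0.1301] psi 30.9 shift [ 0.1558 -0.2852  0.0297] turn -0.0 rows 5.221784138872676 w 0.0479
```

View pics/s3.png

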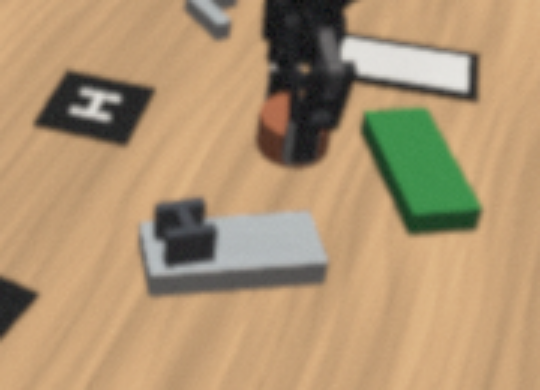

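The disc is held clear, and the bar and H-section are still in place. I move to pad_disc.

>>> jog_arm([
  [[0.156, -0.285, 0.02, 0, 1], [0.156, -0.285, 0.02, 0, 1], [0.156, -0.285, 0.02, 0, 1], [0.156, -0.285, 0.02, 0, 1], [0.156, -0.285, 0.02, 0, 1]],
])

```text
time: 8.62
tcp_pos: [0.4531, 0.2992, 0.1038]
ee_rot: [0.0, 0.964, 0.266, -0.001]
wrist_force: [1.4, -1.1, -1.1]
width: 0.048
grip_force: 62.4
```

```bash
python3 go.py .457 .311 .055 30.9
```

```text
t 8.62 tcp [0.4531 0.2992 0.1038] psi 30.9 shift [ 0.0095 -0.0081  0.0488] turn -0.001 rows 0.8061736769621954 w 0.048
```

>>> jog_arm([
  [[0.0095, -0.008, 0.03, 0, 1], [0.0095, -0.008, 0.052, 0, 1], [0.0095, -0.008, 0.052, 0, 1], [0.0095, -0.008, 0.052, 0, 1]],
])

```text
time: 9.12
tcp_pos: [0.4583, 0.3092, 0.054]
ee_rot: [0.0, 0.964, 0.266, -0.0]
wrist_force: [0.5, -1.1, -0.8]
width: 0.0475
grip_force: 62.4
```

```bash
python3 go.py .457 .311 .0275 30.9
```

```text
t 9.12 tcp [0.4583 0.3092 0.054 ] psi 30.8 shift [-0.0002 -0.0023  0.0265] turn -0.001 rows 0.4250152958052532 w 0.0475
```

>>> jog_arm([
  [[0, -0.002, 0.02, 0, 1], [0, -0.002, 0.026, 0, 1], [0, -0.002, 0.026, 0, 1], [0, -0.002, 0.026, 0, 1]],
])

```text
time: 9.62
tcp_pos: [0.4573, 0.311, 0.0277]
ee_rot: [0.0, 0.964, 0.266, -0.0]
wrist_force: [0.6, 0.7, -0.4]
width: 0.0475
grip_force: 62.5
```

>>> jog_arm([
  [[0, 0, 0.001, 0, 1], [0, 0, 0.001, 0, -1], [0, 0, 0.001, 0, -1], [0, 0, 0.001, 0, -1], [0, 0, -0.06, 0, -1]],
])

```text
time: 10.25
tcp_pos: [0.4543, 0.3093, 0.0824]
ee_rot: [0.002, 0.964, 0.266, -0.006]
wrist_force: [1.8, 0.9, -0.2]
width: 0.0855
grip_force: 0.0
```

>>> jog_arm([
  [[0, 0, -0.04, 0, -1]],
])

```text
time: 10.38
tcp_pos: [0.4577, 0.3114, 0.1303]
ee_rot: [-0.0, 0.964, 0.266, 0.001]
wrist_force: [1.0, 0.9, -0.0]
width: 0.0856
grip_force: 0.0
```

Run:
```python
from h import *
from go import go
go(.5248,.0261,.12,37)
p=camera("top")
x,y=.495,.005;t=tile(p,x,y,.024);hsv=cv2.cvtColor(t,cv2.COLOR_RGB2HSV);m=(hsv[...,1]<70)&(hsv[...,2]>95);print("bar",rect(m,x,y))
x,y=.525,.026;t=tile(p,x,y,.054,28);print("H",rect(t.max(2)<115,x,y))
x,y=.6533,.130;t=tile(p,x,y,.030,13);print("small square",rect(t.min(2)>80,x,y))
```

```text
t 10.38 tcp [0.4577 0.3114 0.1303] psi 30.9 shift [-0.0888  0.2793  0.0102] turn -0.107 rows 4.69164861356481 w 0.0856
bar {'rect': [494.7, 5.0], 'size': [130.6, 56.6], 'long_deg': 30.9, 'cen': [492.20001220703125, 3.0999999046325684]}
H {'rect': [524.8, 26.2], 'size': [35.2, 35.4], 'long_deg': -53.1, 'cen': [524.5, 26.299999237060547]}
small square {'rect': [653.9, 128.0], 'size': [13.7, 13.7], 'long_deg': -31.0, 'cen': [654.0, 128.0]}
```

>>> jog_arm([
  [[-0.089, 0.279, 0.01, -0.107, -0.7], [-0.089, 0.279, 0.01, -0.107, -0.7], [-0.089, 0.279, 0.01, -0.107, -0.7], [-0.089, 0.279, 0.01, -0.107, -0.7], [-0.089, 0.279, 0.01, -0.107, -0.7]],
])

```text
time: 11.05
tcp_pos: [0.5243, 0.0234, 0.1177]
ee_rot: [0.0, 0.949, 0.317, 0.0]
wrist_force: [-0.2, 0.2, 0.4]
width: 0.0728
grip_force: 0.0
```

>>> jog_arm([
  [[-0.0, 0.0, 0, 0, -0.7]],
])

```text
time: 11.18
tcp_pos: [0.5243, 0.0232, 0.1175]
ee_rot: [0.0, 0.949, 0.315, -0.0]
wrist_force: [-0.8, 0.6, -0.6]
width: 0.0727
grip_force: 0.0
```

```bash
python3 go.py .5248 .0261 .046 37
```

```text
t 11.18 tcp [0.5243 0.0232 0.1175] psi 36.7 shift [ 0.0021 -0.0021  0.0715] turn -0.005 rows 1.1448065032356065 w 0.0727
```

>>> jog_arm([
  [[0.002, -0.002, 0.05, -0.005, -0.7], [0.002, -0.002, 0.071, -0.005, -0.7], [0.002, -0.002, 0.071, -0.005, -0.7], [0.002, -0.002, 0.071, -0.005, 1], [0.002, -0.002, 0.071, -0.005, 1]],
])

```text
time: 11.8
tcp_pos: [0.5256, 0.0291, 0.0488]
ee_rot: [0.001, 0.947, 0.32, 0.002]
wrist_force: [2.6, -3.2, 0.2]
width: 0.0371
grip_force: 0.1
```

>>> jog_arm([
  [[0, 0, 0, 0, 1], [0, 0, 0, 0, 1], [0, 0, 0, 0, 1]],
])

```text
time: 12.18
tcp_pos: [0.5257, 0.029, 0.049]
ee_rot: [0.0, 0.948, 0.32, 0.002]
wrist_force: [0.0, 1.5, 6.0]
width: 0.0347
grip_force: 61.4
```

>>> jog_arm([
  [[0, 0, -0.03, 0, 1], [0, 0, -0.08, 0, 1], [0, 0, -0.08, 0, 1]],
])

```text
time: 12.55
tcp_pos: [0.5267, 0.0288, 0.132]
ee_rot: [0.001, 0.948, 0.32, 0.004]
wrist_force: [-0.0, 0.1, -2.4]
width: 0.0349
grip_force: 60.6
```

```bash
python3 go.py .6645 -.1265 .1 5.1
```

```text
t 12.55 tcp [0.5267 0.0288 0.132 ] psi 37.3 shift [0.0154 0.2068 0.0332] turn 0.562 rows 3.3604281448115634 w 0.0349
```

>>> jog_arm([
  [[0.017, 0.207, 0.025, 0.562, 1], [0.017, 0.207, 0.025, 0.562, 1], [0.017, 0.207, 0.025, 0.562, 1], [0.017, 0.207, 0.025, 0.562, 1], [0.017, 0.207, 0.025, 0.562, 1]],
])

```text
time: 13.18
tcp_pos: [0.6628, -0.1268, 0.0988]
ee_rot: [-0.001, 0.999, 0.043, -0.002]
wrist_force: [-0.1, 1.0, -1.8]
width: 0.0352
grip_force: 60.9
```

Run:
```python
from h import *
from go import go
go(.6665,-.1265,.055,5.1)
p=camera("side");im=p["img"][110:240,220:400];cv2.imwrite("pics/s4.png",cv2.resize(im,None,fx=3,fy=3)[:,:,::-1])
```

```text
t 13.18 tcp [ 0.6628 -0.1268  0.0988] psi 5.0 shift [0.0038 0.0001 0.0438] turn -0.002 rows 0.7029183085724947 w 0.0352
```

View pics/s4.png

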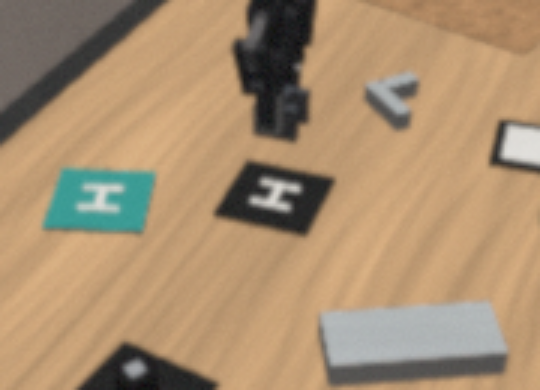

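The H-section is held level over the black H pad. I lower it.

>>> jog_arm([
  [[0.002, 0, 0.03, 0, 1], [0.002, 0, 0.047, 0, 1], [0.002, 0, 0.047, 0, 1], [0.002, 0, 0.047, 0, 1]],
])

```text
time: 13.72
tcp_pos: [0.6656, -0.125, 0.0561]
ee_rot: [0.0, 0.999, 0.045, 0.001]
wrist_force: [-1.3, -0.5, -1.7]
width: 0.0352
grip_force: 60.8
```

```bash
python3 go.py .6665 -.1265 .029 5.1
```

```text
t 13.72 tcp [ 0.6656 -0.125   0.0561] psi 5.1 shift [0.0007 0.0015 0.0271] turn 0.0 rows 0.4342928955066474 w 0.0352
```

>>> jog_arm([
  [[0, 0.001, 0.02, 0, 1], [0, 0.001, 0.027, 0, 1], [0, 0.001, 0.027, 0, 1], [0, 0.001, 0.027, 0, 1]],
])

```text
time: 14.22
tcp_pos: [0.6655, -0.1264, 0.029]
ee_rot: [-0.0, 0.999, 0.044, 0.0]
wrist_force: [-3.3, 0.2, 5.7]
width: 0.0349
grip_force: 62.3
```

Contact (5.7 N). I release and retreat, then look at the placed parts from clear.

>>> jog_arm([
  [[0, 0, 0, 0, -0.7], [0, 0, 0, 0, -0.7], [0, 0, 0, 0, -0.7], [0, 0, -0.06, 0, -1], [0, 0, -0.12, 0, -1]],
])

```text
time: 14.85
tcp_pos: [0.6649, -0.1263, 0.1479]
ee_rot: [-0.0, 0.999, 0.044, -0.001]
wrist_force: [1.6, 0.5, 1.0]
width: 0.0853
grip_force: 0.0
```

```bash
python3 go.py .4947 .005 .1 30.9
```

```text
t 14.85 tcp [ 0.6649 -0.1263  0.1479] psi 5.1 shift [-0.1577 -0.1458  0.0485] turn -0.451 rows 3.522980559177987 w 0.0853
```

Run:
```python
from h import *
p=camera("top")
x,y=.495,.005;t=tile(p,x,y,.024);hsv=cv2.cvtColor(t,cv2.COLOR_RGB2HSV);m=(hsv[...,1]<70)&(hsv[...,2]>95);print("bar",rect(m,x,y))
x,y=.456,.3105;t=tile(p,x,y,.032,36);hsv=cv2.cvtColor(t,cv2.COLOR_RGB2HSV);print("disc",rect((hsv[...,1]>110)&((hsv[...,0]<12)|(hsv[...,0]>170))&(hsv[...,2]>110),x,y))
```

```text
bar {'rect': [494.9, 4.0], 'size': [131.4, 58.6], 'long_deg': 31.0, 'cen': [494.70001220703125, 5.0]}
disc {'rect': [456.2, 308.7], 'size': [48.3, 48.3], 'long_deg': -90.0, 'cen': [456.1000061035156, 308.6000061035156]}
```

>>> jog_arm([
  [[-0.158, -0.146, 0.048, -0.451, -1], [-0.158, -0.146, 0.048, -0.451, -1], [-0.158, -0.146, 0.048, -0.451, -1], [-0.158, -0.146, 0.048, -0.451, -1], [-0.158, -0.146, 0.048, -0.451, -1]],
])

```text
time: 15.52
tcp_pos: [0.4936, 0.0062, 0.0992]
ee_rot: [-0.0, 0.964, 0.268, -0.0]
wrist_force: [0.6, 0.2, 1.6]
width: 0.0856
grip_force: 0.0
```

```bash
python3 go.py .4947 .005 .021 30.9
```

```text
t 15.53 tcp [0.4936 0.0062 0.0992] psi 31.0 shift [0.0003 0.0016 0.0782] turn 0.003 rows 1.251498709346268 w 0.0856
```

>>> jog_arm([
  [[0, 0.001, 0.05, 0, -1], [0, 0.001, 0.077, 0, -1], [0, 0.001, 0.077, 0, -1], [0, 0.001, 0.077, 0, 1], [0, 0.001, 0.077, 0, 1]],
])

```text
time: 16.15
tcp_pos: [0.4974, 0.0041, 0.0256]
ee_rot: [0.0, 0.964, 0.267, 0.002]
wrist_force: [1.2, 0.3, -2.0]
width: 0.0541
grip_force: 65.8
```

>>> jog_arm([
  [[0, 0, 0, 0, 1], [0, 0, 0, 0, 1], [0, 0, 0, 0, 1]],
])

```text
time: 16.52
tcp_pos: [0.4974, 0.004, 0.0255]
ee_rot: [0.001, 0.964, 0.267, 0.002]
wrist_force: [0.0, -0.5, 6.2]
width: 0.0542
grip_force: 66.7
```

>>> jog_arm([
  [[0, 0, -0.03, 0, 1], [0, 0, -0.08, 0, 1], [0, 0, -0.08, 0, 1]],
])

```text
time: 16.9
tcp_pos: [0.4982, 0.004, 0.1079]
ee_rot: [0.002, 0.964, 0.267, 0.004]
wrist_force: [0.7, 0.2, -4.2]
width: 0.0544
grip_force: 65.7
```

Run:
```python
from h import *
from go import go
go(.4436,-.3026,.08,9.4)
p=camera("side");im=p["img"][110:260,280:480];cv2.imwrite("pics/s5.png",cv2.resize(im,None,fx=3,fy=3)[:,:,::-1])
```

```text
t 16.9 tcp [0.4982 0.004  0.1079] psi 30.9 shift [-0.2046  0.2348  0.0276] turn 0.376 rows 5.002183908601141 w 0.0544
```

View pics/s5.png

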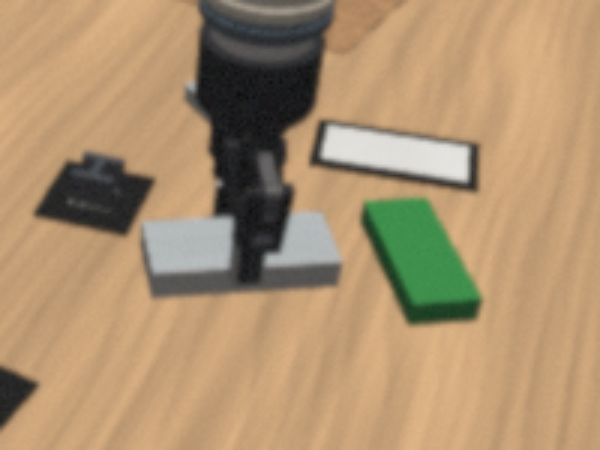

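The bar is lifted level, and the H-section stands on its pad. I move the bar to pad_bar, passing above the green look-alike.

>>> jog_arm([
  [[-0.204, 0.235, 0.008, 0.376, 1], [-0.204, 0.235, 0.008, 0.376, 1], [-0.204, 0.235, 0.008, 0.376, 1], [-0.204, 0.235, 0.008, 0.376, 1], [-0.204, 0.235, 0.008, 0.376, 1]],
])

```text
time: 17.58
tcp_pos: [0.4399, -0.3035, 0.0922]
ee_rot: [-0.001, 0.997, 0.082, -0.001]
wrist_force: [0.0, 1.0, -4.0]
width: 0.0542
grip_force: 65.6
```

```bash
python3 go.py .445 -.3025 .055 9.4
```

```text
t 17.57 tcp [ 0.4399 -0.3035  0.0922] psi 9.4 shift [ 0.0053 -0.0001  0.0372] turn -0.0 rows 0.6015386315788075 w 0.0542
```

>>> jog_arm([
  [[0.002, 0, 0.02, 0, 1], [0.002, 0, 0.04, 0, 1], [0.002, 0, 0.04, 0, 1], [0.002, 0, 0.04, 0, 1]],
])

```text
time: 18.08
tcp_pos: [0.4438, -0.3008, 0.0548]
ee_rot: [-0.0, 0.997, 0.083, -0.0]
wrist_force: [0.9, -0.7, -4.2]
width: 0.054
grip_force: 65.8
```

```bash
python3 go.py .445 -.3025 .0295 9.4
```

```text
t 18.07 tcp [ 0.4438 -0.3008  0.0548] psi 9.5 shift [0.0009 0.0019 0.0253] turn 0.002 rows 0.4058119195593031 w 0.054
```

>>> jog_arm([
  [[0.001, 0.002, 0.015, 0, 1], [0.001, 0.002, 0.025, 0, 1], [0.001, 0.002, 0.025, 0, 1], [0.001, 0.002, 0.025, 0, 1]],
])

```text
time: 18.58
tcp_pos: [0.4447, -0.3036, 0.0295]
ee_rot: [-0.0, 0.997, 0.082, -0.0]
wrist_force: [0.1, -0.4, -3.4]
width: 0.0544
grip_force: 66.7
```

>>> jog_arm([
  [[0, 0, 0.001, 0, 1], [0, 0, 0.0015, 0, -1], [0, 0, 0.0015, 0, -1], [0, 0, 0.0015, 0, -1], [0, 0, -0.06, 0, -1]],
])

```text
time: 19.2
tcp_pos: [0.442, -0.3017, 0.0847]
ee_rot: [-0.004, 0.997, 0.082, -0.004]
wrist_force: [0.4, -0.3, 0.5]
width: 0.0854
grip_force: 0.0
```

>>> jog_arm([
  [[0, 0.05, -0.1, 0, -1], [0, 0.1, -0.15, 0, -1], [0, 0.2, -0.2, 0, -1], [0, 0.2, -0.2, 0, -1], [0, 0.2, -0.2, 0, -1]],
])

```text
time: 19.82
tcp_pos: [0.4773, -0.5034, 0.2917]
ee_rot: [0.001, 0.997, 0.081, 0.001]
wrist_force: [1.1, 0.5, 0.8]
width: 0.0854
grip_force: 0.0
```

Run:
```python
from h import *
p=camera("top")
x,y=.4436,-.3026;t=tile(p,x,y,.028);hsv=cv2.cvtColor(t,cv2.COLOR_RGB2HSV);m=(hsv[...,1]<70)&(hsv[...,2]>95);print("bar",rect(m,x,y))
x,y=.6645,-.1265;t=tile(p,x,y,.034,28);T=cv2.resize(t,(300,300))
t2=tile(p,.6533,.130,.030,50);t3=tile(p,.456,.3105,.032,50);t4=tile(p,.4436,-.3026,.028,85)
for n,(x,y,z) in dict(h=(.6645,-.1265,.034)).items():
    g=t.max(2);print("H thresholds",[(k,rect((g>k),x,y)) for k in(50,60,70)])
im=np.hstack([cv2.resize(a,(300,300)) for a in(t,t2)]);im2=np.hstack([cv2.resize(a,(300,300)) for a in(t3,t4)])
cv2.imwrite("pics/f.png",np.vstack([im,im2])[:,:,::-1])
```

```text
bar {'rect': [443.3, -299.2], 'size': [134.6, 66.8], 'long_deg': 9.1, 'cen': [443.79998779296875, -300.70001220703125]}
H thresholds [(50, {'rect': [664.7, -126.3], 'size': [55.7, 55.7], 'long_deg': 0.0, 'cen': [663.2999877929688, -126.80000305175781]}), (60, {'rect': [662.1, -123.6], 'size': [37.6, 45.8], 'long_deg': -83.1, 'cen': [662.7999877929688, -123.5]}), (70, {'rect': [664.3, -134.5], 'size': [14.3, 26.9], 'long_deg': -58.2, 'cen': [666.0, -135.0]})]
```

View pics/f.png

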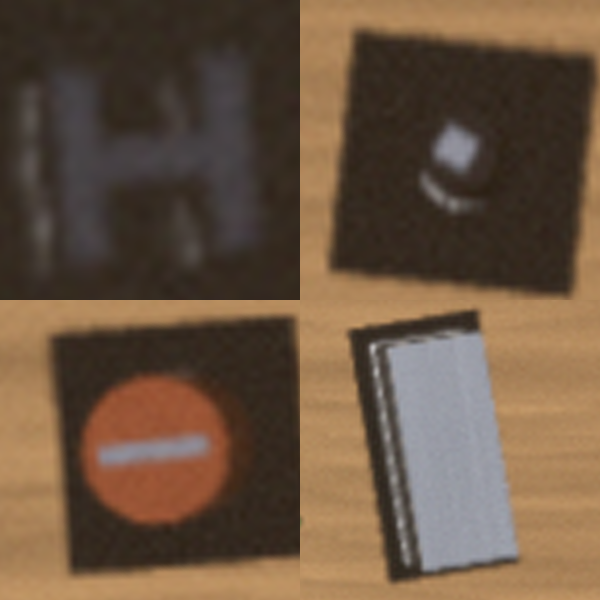

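The tiles show every sample upright and within about 3 mm of its silhouette, with the visible silhouette slivers explained by parallax. The bar and H-section are lined up with their pads, and the arm is clear. I hand the job in.

```bash
python3 -c "
from plant import *
print(sign_off())"
```

```text
the job is handed in; nothing more can be done
None
```

All four samples stand on their own pads, within about 3 mm of centre and lined up by my last camera check, and the job is handed in; sign-off returned no verdict.

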